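Seat the ceramic reference disc in the sample stage by feel and trap it

TASK

Get the sample stage ready for the colour check: take the larger of the two white ceramic discs from its tray, lay it on the stage's nest plate and slide it about slowly and gently, by feel, until it drops fully home into the round recess. Let go of it, then swing the stage's keeper bar fully over the disc, up to its stop, so that the disc is trapped. The ceramic chips easily, so never press or jam it hard against the stage, and leave the smaller disc and the other things on the bench where they are.

Things in the scene. Friction and masses are not known exactly. Their poses are not given: they have to be found in the camera images.
- disc_center (a point): Centre (half-way up) of the larger disc: white glazed ceramic, round and flat, 50 mm diameter, 10 mm thick, about 75 g, loose. It lies flat in one of the two seats of the tray; its z axis is its axis of symmetry. It chips if it is pressed or jammed against any part of the stage with more than about 25 N (a quick slide into the wall of the recess is enough; about 20 mm/s is safe).
- small_disc_center (a point): Centre of the smaller disc, of the same white ceramic, 38 mm diameter, 10 mm thick, loose, in the other seat of the tray. To be left alone.
- tray: Black storage tray, 84 mm along its x, 146 mm along its y, 8 mm high, fixed to the table; origin at the centre of its underside. Two round seats, 54 mm wide and 2 mm deep, lie 36 mm from the centre along its +y and -y; each disc stands 8 mm proud of the tray's top.
- holder: The sample stage, fixed to the table: grey base 150 mm along its x, 130 mm along its y (y = -74 to +56 mm), base top at z = 15 mm; origin at table height under nest_nominal, z up. Above it stands the bright aluminium nest plate, 92 x 80 mm, top at z = 35 mm, with a round recess in its middle, 52 mm wide, 4 mm deep. The disc's centre is at z = 40 mm on the plate and at z = 36 mm when home.
- nest_nominal (a point): Middle of the range in which the recess may lie, on the holder's z axis at the nest plate's top (z = 35 mm). The plate is clamped on a cross slide: plate and recess sit up to 7 mm off this point along the holder's x and y (not measured, unchanging). The plate is sprung: it starts to sink at about 3 N of downward load, then gives 1 mm per 2 N and bottoms after 4 mm.
- keeper_pivot (a point): Point on the upright turning axis of the keeper bar, beside the nest plate, at the bar's underside (holder frame 0, -60, 43 mm). The underside passes 2 mm over a disc that is home; a disc that is not home stands in its way.
- keeper_pin (a point): Middle of the keeper's upright black thumb pin, 10 mm diameter, 20 mm tall, standing on the bar 40 mm from the pivot; this point is 58 mm above the table. The flat steel bar is 18 mm wide, 5 mm thick and reaches 47 mm from the pivot. It turns stiffly (about 1 N at the pin) and stays where it is left.
- keeper (a joint): Turn of the keeper bar in rad: at 0 it points along the holder's -x, clear of the nest plate; it grows clockwise seen from above; at 1.571 it is against its stop and points along the holder's +y, over the rim of the disc.
- base_tin: Bystander: small blue sample tin, 59 mm diameter, 56 mm high, loose; origin at the centre of its underside.
- cup: Bystander: stainless cup with a wire handle, 65 x 94 x 62 mm, loose; origin at the centre of its underside.
- timer: Bystander: white bench timer, 51 x 62 x 62 mm, loose; origin at the centre of its underside.
- disc: The larger disc itself; origin at the centre of its underside.
Things that resemble listed ones, but are neither listed nor needed, are in the scene too. Leave any pink look-alike of the disc alone.

How it is judged:
On the way:
1. the larger disc lies fully home in the recess, let go, while the keeper bar is still open (z of disc_center in the frame of holder below 0.0377 m and horizontal distance between disc_center and nest_nominal below 0.014 m and angle between disc_center's own z axis and vertical below 0.035 rad and contact force between the fingers and disc below 0.3 N and value of joint keeper below 0.6 rad), for 0.2 s.
At the end, for the whole second after the job is handed in: The larger disc lies flat and at rest in the recess (its centre under 37.7 mm above the table, where 36 is home and 40 is unseated; tilt under 0.035 rad; within 14 mm of nest_nominal), and the keeper bar is over it within 0.17 rad of its stop (joint above 1.4 rad) and at rest (z of disc_center in the frame of holder below 0.0377 m and horizontal distance between disc_center and nest_nominal below 0.014 m and angle between disc_center's own z axis and vertical below 0.035 rad and value of joint keeper above 1.4 rad and velocity of joint keeper below 0.05 rad/s and linear speed of disc below 0.01 m/s); the robot touches nothing.
It fails at once if the disc is pressed or jammed against the stage with more than 25 N (contact force between disc and holder above 25 N).
It fails at once if the smaller disc, the blue tin, the cup or the timer is moved more than 15 mm (distance of any of small_disc_center, base_tin, cup, timer from where it was at the start of the episode above 0.015 m).
It also fails if it takes over 67 s, if anything falls off the work surface, if the arm or the gripper's body presses on something with over 40 N, if the wrist force passes 120 N, or if a joint passes its speed limit or range.

ROBOT

A 7-joint arm with a two-finger parallel gripper is mounted at the origin on a cart in front of the work surface, level with it; the furniture and walls round the work are solid. World frame = base frame: x ahead of the robot, y to its left, z up, the work surface at z = 0. Lengths are in m, angles in rad, forces in N, time in s.
With the tool pointing down it reaches from about 0.4 to 0.875 m from the base axis. Payload 19.3 kg.
Tool frame: the origin (TCP) lies midway between the tips of the shut fingers; the grasp point (between the pads) lies 19 mm behind it (tcp_to_grasp is the z of the grasp point in the tool frame, in m); z points along the fingers, y is the line along which they close (so a half turn about z gives the same grasp; the last joint's range is limited). The gripper opens to 85 mm and grips with 20 to 120 N. Pads are 22 mm wide; open, the fingers measure 114 mm over their backs; the gripper's body (76 mm by 85 mm) begins 54 mm behind the grasp point. The pads swing forward as they close: fully open they stand 13 mm farther back than shut.
Start: joints at [1.142, 0.521, -0.036, 1.599, 0.021, 1.021, -0.113], TCP at [0.219, -0.585, 0.231] pointing down, gripper open.
Joint ranges: [-2.91, 2.91], [-0.3, 2.13], [-1.5, 1.42], [0.17, 2.43], [-1.26, 4.41], [0.16, 1.93], [-2.52, 2.52]. Speed limits (rad/s): [1.89, 1.89, 2.39, 2.39, 3.01, 3.01, 3.01].

INTERFACE

Orientations are given as [roll, pitch, yaw] about the fixed x, y, z axes, in that order (R = Rz(yaw) Ry(pitch) Rx(roll)).
In Python, from workcell import * gives the robot as it stands.
- The arm moves only by the tool send_rows, never from a script. Its argument "increments" is a list of rows, each a list of 3 entries, a list of its own where there are three numbers: the shift along the tool's x, y, z in mm, then the turn, a rotation vector about the tool's x, y, z in degrees, then the gripper's target within -1 to 1 (fully open at 1, half-way at 0, shut at -1). In form: [[[x, y, z], [wx, wy, wz], grip], ...]. A call has 1 to 10 rows; each row is the pose to reach, as a shift and turn from the pose commanded when the call began, along the tool's axes at that moment; what a row does not reach only later rows make up. A row lasts 1/10 s, in which the tool goes at most 50 mm and 8.59 degrees, less where a joint would pass 70% of its speed; a pose out of reach is approached as far as the arm can. A call with a gripper value outside its range is refused whole. The fingers move at their own pace and stop on an object; "newtons" is the grip in N (left out, the last holds). Time passes only in rows, so rows that repeat a pose let the fingers close. It gives the time, the measured TCP pose, the force, the opening and the grip force at its end, in the units of the state.
- observe(): the state, without advancing time (a new reading comes with each control period).
- grab_frame(name): name is "scene" or "top" or "wrist"; returns the picture (480x640x3 uint8, blue, green, red); there is no depth.
- camera_params(name): a dict with "fovy" (degrees; the focal length in pixels is half the picture's height over the tangent of half this angle, whatever the lens; pixels are square), "cx", "cy" (the principal point, pixels), "distortion" ([k1, k2, p1, p2, k3] as OpenCV has them; the pictures are not rectified), "extrinsics" (4x4, takes a point from world to camera coordinates). Camera axes: x right, y down, z forward; pixel columns grow to the right and rows downward; lengths in m; the calibration is good to about 2 mm. A picture is of the moment at which its call begins: read the wrist's pose just before it. camera_params takes no time and is no camera call; for the wrist camera it gives the pose at the moment of the call.
- job_done(): hands the job in; it is judged then, once.
The state is a dict: "clock": time; "qpos": joint angles; "qd": joint speeds; "joint_efforts": joint torques, N m; "position": TCP position; "tool_rot": TCP orientation; "force": force on the tool from outside, world axes, zero at the start; "moment": the same for the moment, N m; "grip_width": finger opening in m; "finger_force": force on a finger pad.
Only numpy, scipy, OpenCV 4.12 (cv2) and the standard library are available. Lean on these libraries where they do the work, as an engineer would, in place of code of your own. Each camera call takes 0.05 s, during which the arm holds its last target. There are 200 camera calls.

## Working session

There is one attempt and no reset: what is moved stays moved. The work goes in short steps, Python scripts to look and compute and a tool call to move; the robot and the scene stay as the last step left them, time stands still between calls to the robot, and variables do not carry over. Pictures are saved under pics/ and viewed, at most 10 in all, crops included, and the job is handed in when it is done.

Besides the shell and the picture viewer there is one more tool, called after "Call:" by a JSON object that holds its "fn" and its "kwargs", one argument or row to a line. send_rows: Moves the arm, as the interface text tells. Its arguments: {"type":"object","properties":{"increments":{"type":"array"},"newtons":{"type":"number"}},"required":["increments"]}

```bash
mkdir -p pics; ls
python3 - <<'E'
from workcell import *
import cv2,numpy as np
s=observe();print({k:np.round(v,3) for k,v in s.items()})
for n in("scene","top"):
    p=camera_params(n);print(n,p)
    cv2.imwrite(f"pics/{n}0.png",grab_frame(n))
E
```

```text
pics
{'clock': np.float64(0.0), 'qpos': array([ 1.142,  0.522, -0.036,  1.6  ,  0.021,  1.021, -0.113]), 'qd': array([ 0.001, -0.002, -0.001,  0.   ,  0.002,  0.002, -0.003]), 'joint_efforts': array([ 1.0000e-03, -9.2710e+01,  1.9810e+00, -3.6993e+01,  1.8000e-02,
        8.0000e-03, -0.0000e+00]), 'position': array([ 0.219, -0.585,  0.231]), 'tool_rot': array([-3.14 ,  0.   ,  0.359]), 'force': array([ 0.3  , -0.233, -0.093]), 'moment': array([-0.006, -0.011,  0.008]), 'finger_force': np.float64(0.0), 'grip_width': np.float64(0.085)}
scene {'fovy': 47.06120898237262, 'cx': 325.3257886784809, 'cy': 236.133091730169, 'distortion': array([-0.09607724,  0.        ,  0.        ,  0.        ,  0.        ]), 'extrinsics': array([[ 0.89464736, -0.44611105, -0.0243112 , -0.33979708],
       [-0.22332262, -0.39940385, -0.88915892,  0.27112254],
       [ 0.38695363,  0.80091292, -0.45695228,  0.62049083],
       [ 0.        ,  0.        ,  0.        ,  1.        ]])}
top {'fovy': 50.36397421512957, 'cx': 313.5481119920322, 'cy': 235.1863324607003, 'distortion': array([-0.05363731,  0.        ,  0.        ,  0.        ,  0.        ]), 'extrinsics': array([[-0.00897874, -0.99987536,  0.0129863 ,  0.2100956 ],
       [-0.99552916,  0.00771704, -0.09413898,  0.51630369],
       [ 0.09402703, -0.01377349, -0.99547436,  1.00624311],
       [ 0.        ,  0.        ,  0.        ,  1.        ]])}
```

View pics/scene0.png

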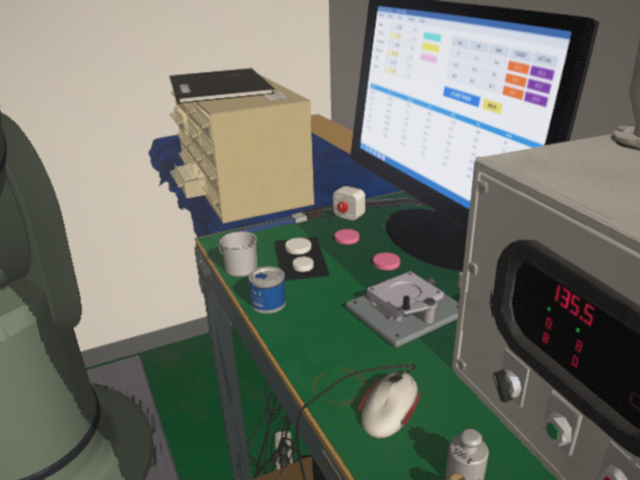

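View pics/top0.png

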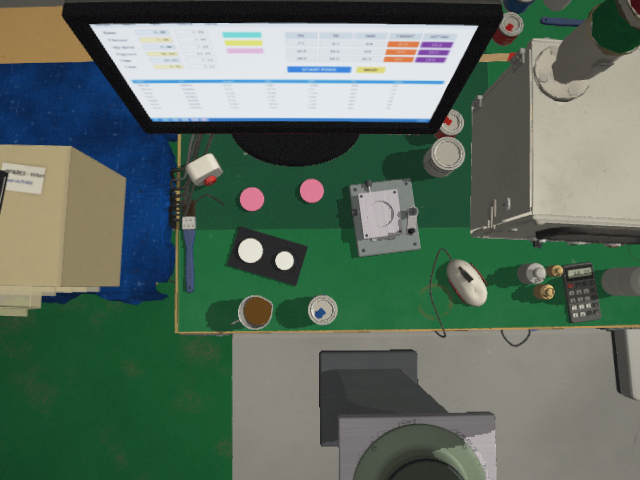

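The scene view shows the white discs at (298,245) and (303,264) on the black tray, and the stage at about (405,300) with its pin at (407,302).

The top view shows what could be taken for the disc:
- White disc at (250,250), the larger one: my choice.
- White disc at (285,261), the smaller one.
- Pink look-alikes at (252,199) and (312,190).

The stage is at (385,217), with the pin near (411,230). I'll measure these and check the choice in a close crop.

```bash
cat > h.py <<'E'
from workcell import *
import cv2,numpy as np
from scipy.spatial.transform import Rotation as Ro
def K(p):
    f=240/np.tan(np.radians(p["fovy"]/2));return np.array([[f,0,p["cx"]],[0,f,p["cy"]],[0,0,1]])
def ray(p,px):
    u=cv2.undistortPoints(np.array(px,float).reshape(-1,1,2),K(p),p["distortion"]).reshape(-1,2)
    E=p["extrinsics"];R=E[:3,:3];c=-R.T@E[:3,3]
    return c,np.c_[u,np.ones(len(u))]@R
def plane(p,px,z):
    c,d=ray(p,px);return c+d*((z-c[2])/d[:,2])[:,None]
def tri(rs): # list of (c,d)
    A=0;b=0
    for c,d in rs:
        d=d/np.linalg.norm(d);P=np.eye(3)-np.outer(d,d);A=A+P;b=b+P@c
    x=np.linalg.solve(A,b)
    return x,[np.linalg.norm(np.cross(x-c,d/np.linalg.norm(d))) for c,d in rs]
def proj(p,X):
    E=p["extrinsics"];return cv2.projectPoints(np.array(X,float).reshape(-1,1,3),cv2.Rodrigues(E[:3,:3])[0],E[:3,3],K(p),p["distortion"])[0].reshape(-1,2)
def white(im,thr=175,sat=40):
    h=cv2.cvtColor(im,cv2.COLOR_BGR2HSV);return ((h[...,2]>thr)&(h[...,1]<sat)).astype(np.uint8)*255
def blobs(m,amin=40,amax=60000):
    cs,_=cv2.findContours(m,cv2.RETR_EXTERNAL,cv2.CHAIN_APPROX_NONE)
    return [c for c in cs if amin<cv2.contourArea(c)<amax]
E
python3 - <<'E'
from h import *
T=cv2.imread("pics/top0.png");S=cv2.imread("pics/scene0.png")
pt,ps=camera_params("top"),camera_params("scene")
def disc(im,x0,y0,x1,y1):
    m=np.zeros(im.shape[:2],np.uint8);m[y0:y1,x0:x1]=white(im,150)[y0:y1,x0:x1]
    return [cv2.fitEllipse(c) for c in blobs(m)]
dt=sorted(disc(T,225,228,308,285),key=lambda e:e[0]);ds=sorted(disc(S,277,233,327,276),key=lambda e:e[0][1])
print(dt,ds)
for a,b in zip(dt,ds):
    x,r=tri([(lambda q:(q[0],q[1][0]))(ray(p,[e[0]])) for p,e in((pt,a),(ps,b))]);print(np.round(x,4),np.round(r,4), "top@18mm",plane(pt,[a[0]],.018).round(4), "scene@18",plane(ps,[b[0]],.018).round(4))
a=cv2.resize(T[170:290,225:430],None,fx=3.9,fy=3.9,interpolation=2)
cv2.imwrite("pics/c1.png",a)
b=cv2.resize(S[260:350,335:465],None,fx=6,fy=6,interpolation=2);cv2.imwrite("pics/c2.png",b)
E
```

```text
[((250.0634002685547, 250.22105407714844), (23.510143280029297, 23.888999938964844), 83.86465454101562), ((284.0715637207031, 260.3572692871094), (17.592437744140625, 17.65044403076172), 137.59983825683594)] [((298.19696044921875, 245.56480407714844), (15.295500755310059, 24.505645751953125), 90.21906280517578), ((303.0116882324219, 263.6271667480469), (13.475423812866211, 19.66537857055664), 91.82149505615234)]
[0.4889 0.3352 0.011 ] [0.0006 0.0006] top@18mm [[0.489  0.3342 0.018 ]] scene@18 [[0.4832 0.3232 0.018 ]]
[0.4678 0.2661 0.0113] [0.0006 0.0006] top@18mm [[0.468  0.2656 0.018 ]] scene@18 [[0.4627 0.2556 0.018 ]]
```

View pics/c1.png

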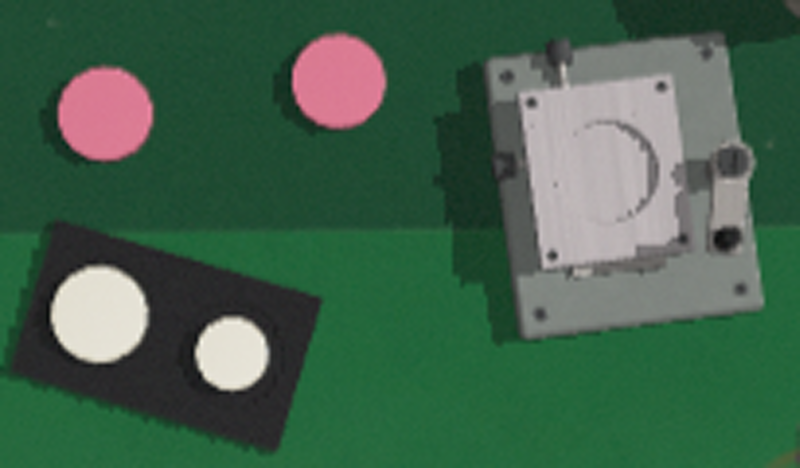

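View pics/c2.png

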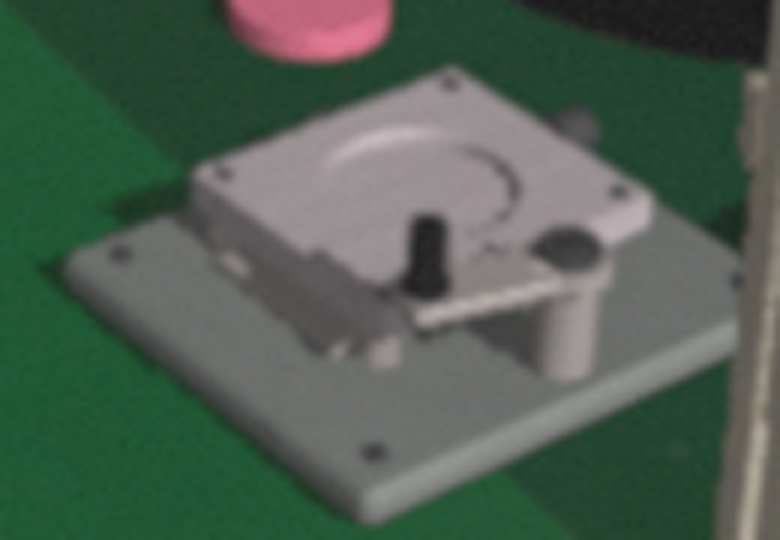

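The crops confirm the choice. The larger white disc is at top pixel (250,250) and is clearly bigger than the one at (284,260). The stage's base corners are at crop (487,60), (722,35), (762,303) and (522,338). The recess is near (607,171), the pivot at (735,160) and the pin at (727,238).

Run:
```python
from h import *
pt,ps=camera_params("top"),camera_params("scene")
c=lambda a:np.array(a)/3.9+[225,170]-0.4
B=plane(pt,c([(487,60),(722,35),(762,303),(522,338)]),.015);print("base",B.round(4))
print("edges",[np.linalg.norm(B[i]-B[(i+1)%4]).round(4) for i in range(4)])
ex=(B[0]-B[3])+(B[1]-B[2]);ey=(B[0]-B[1])+(B[3]-B[2]);print("yaw",np.arctan2(ex[1],ex[0]),np.arctan2(-ey[0],ey[1]))
yaw=(np.arctan2(ex[1],ex[0])+np.arctan2(-ey[0],ey[1]))/2
o=B.mean(0)[:2]-Ro.from_euler('z',yaw).as_matrix()[:2,:2]@[0,-.009];print("origin",o,yaw)
print("plate",plane(pt,c([(520,92),(670,75),(690,245),(541,268)]),.035).mean(0),"recess",plane(pt,c([(607,171)]),.035),"pin",plane(pt,c([(727,238)]),.068),"pivot",plane(pt,c([(735,160)]),.055))
print("instr",plane(ps,[(458,380),(560,478)],0),plane(pt,[(472,235)],.2))
for b in("wrist",): p=camera_params(b);print(p["fovy"],p["distortion"]);s=observe();R=Ro.from_euler('xyz',s["tool_rot"]).as_matrix();E=p["extrinsics"];Rc=E[:3,:3].T;print("cam in tool",(R.T@(-Rc@E[:3,3]-s["position"])).round(4),"\n",(R.T@Rc).round(3))
```

```text
base [[ 0.6218  0.1309  0.015 ]
 [ 0.6346  0.0061  0.015 ]
 [ 0.4923 -0.011   0.015 ]
 [ 0.4752  0.115   0.015 ]]
edges [np.float64(0.1255), np.float64(0.1433), np.float64(0.1272), np.float64(0.1475)]
yaw 0.11373494596592025 0.11890307322764819
origin [0.55494559 0.06917582] 0.11631900959678422
plate [0.56040997 0.07255791 0.035     ] recess [[0.55968098 0.07173078 0.035     ]] pin [[0.52120572 0.01741422 0.068     ]] pivot [[0.5621376  0.00956029 0.055     ]]
instr [[ 0.52840704 -0.10624853  0.        ]
 [ 0.52709807 -0.29150366  0.        ]] [[ 0.49957105 -0.05858077  0.2       ]]
65.3039820809903 [-0.07242357  0.          0.          0.          0.        ]
cam in tool [ 0.0848  0.001  -0.1434] 
 [[ 0.    -0.945 -0.327]
 [ 1.     0.     0.   ]
 [-0.    -0.327  0.945]]
```

Call:
{"fn": "send_rows", "kwargs": {
  "increments": [
    [[40, -30, -40], [0, 0, 0], 1],
    [[80, -65, -60], [0, 0, -8], 1],
    [[120, -100, -70], [0, 0, -16], 1],
    [[155, -135, -70], [0, 0, -24], 1],
    [[190, -170, -70], [0, 0, -32], 1],
    [[225, -200, -70], [0, 0, -40], 1],
    [[255, -225, -70], [0, 0, -48], 1],
    [[287, -250, -70], [0, 0, -56], 1],
    [[310, -290, -70], [0, 0, -64], 1],
    [[325, -330, -60], [0, 0, -72], 1]
  ]
}}

```text
clock: 1.1
position: [0.4089, -0.1599, 0.2917]
tool_rot: [3.14, 0.0, 1.622]
force: [0.4, 1.3, -0.7]
grip_width: 0.0855
finger_force: 0.0
```

Call:
{"fn": "send_rows", "kwargs": {
  "increments": [
    [[45, 0, 0], [0, 0, -4], 1],
    [[90, 0, 10], [0, 0, -4], 1],
    [[135, 10, 20], [0, 0, -4], 1],
    [[180, 40, 40], [0, 0, -4], 1],
    [[210, 80, 60], [0, 0, -4], 1],
    [[220, 110, 85], [0, 0, -4], 1],
    [[220, 140, 110], [0, 0, -4], 1],
    [[220, 158, 130], [0, 0, -4], 1],
    [[220, 158, 140], [0, 0, -4], 1],
    [[220, 158, 140], [0, 0, -4], 1]
  ]
}}

```text
clock: 2.1
position: [0.5548, 0.0648, 0.1497]
tool_rot: [-3.139, -0.0, 1.686]
force: [-0.1, -0.3, 0.9]
grip_width: 0.0858
finger_force: 0.0
```

Run:
```python
from h import *
import json
s=observe();print(s["position"],s["tool_rot"],s["qpos"].round(2))
p=camera_params("wrist");im=grab_frame("wrist");cv2.imwrite("pics/w1.png",im);np.save("w1.npy",p["extrinsics"])
print(s["force"])
```

```text
[0.55476088 0.06475535 0.14974377] [-3.13852536e+00 -3.71594154e-04  1.68551278e+00] [ 0.18  0.57 -0.56  1.83  0.39  0.85 -0.46]
[-0.10807743 -0.30173357  0.88212636]
```

View pics/w1.png

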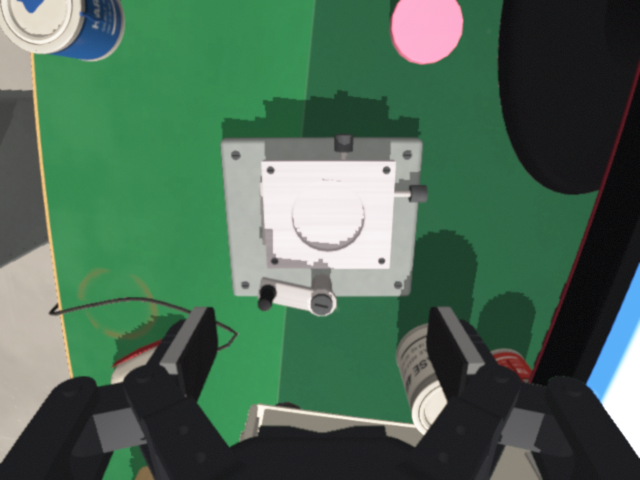

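The wrist view shows the recess at (328,214), the plate corners near (262,162) to (395,268), the pivot at (321,302) and the pin at (267,298). The keeper is open, and the tin is at the top left. I'll take a second viewpoint that shows the stage and tray together.

Call:
{"fn": "send_rows", "kwargs": {
  "increments": [
    [[45, -6, -20], [0, 0, 0], 0.3],
    [[90, -12, -40], [0, 0, 0], 0.3],
    [[138, -19, -50], [0, 0, 0], 0.3],
    [[138, -19, -50], [0, 0, 0], 0.3],
    [[138, -19, -50], [0, 0, 0], 0.3]
  ]
}}

```text
clock: 2.65
position: [0.5209, 0.2004, 0.2028]
tool_rot: [3.14, 0.0, 1.687]
force: [-0.1, -0.8, -0.3]
grip_width: 0.0559
finger_force: 0.0
```

Run:
```python
from h import *
s=observe();print(s["position"],s["tool_rot"],s["grip_width"])
p=camera_params("wrist");im=grab_frame("wrist");cv2.imwrite("pics/w2.png",im);np.save("w2.npy",p["extrinsics"])
m=white(im,150);
for c in blobs(m,300,9000):
    e=cv2.fitEllipse(c);print(np.round(e[0],1),np.round(e[1],1),cv2.contourArea(c)/(np.pi/4*e[1][0]*e[1][1]))
im1=cv2.imread("pics/w1.png")
a=cv2.resize(im1[130:320,215:430],None,fx=2.6,fy=2.6,interpolation=2)
h=[proj(p,[[.5602,.0720,.035]])[0]];print(h)
u,v=map(int,h[0]);b=cv2.resize(im[max(v-95,0):v+95,u-105:u+105],None,fx=2.6,fy=2.6,interpolation=2);print(u,v)
cv2.imwrite("pics/w2c.png",b);cv2.imwrite("pics/w1c.png",a)
H=min(a.shape[0],b.shape[0]);W=400
f=lambda q:cv2.convertScaleAbs(np.clip(q.astype(float)-110,0,None),alpha=1.7)
cv2.imwrite("pics/ab.png",cv2.resize(np.hstack([f(im1[130:320,215:430]),f(im[max(v-95,0):max(v-95,0)+190,u-105:u+105])]),(800,int(190*800/425)),interpolation=2))
```

```text
[0.52085099 0.20037081 0.20275218] [3.13964081e+00 9.56385250e-05 1.68735930e+00] 0.05589110237695614
[465.7 464.3] [30.  42.3] 0.7711941790974784
[184.7 449. ] [19.1 28. ] 0.9363901601926072
[ 27.7 442.2] [24.1 64.4] 0.7572387008364582
[318. 393.] [14.1 32.1] 0.866235124908608
[346.6 337. ] [ 80.9 116.1] 0.8703691199539141
[301.4 343.6] [67.3 84.5] 0.3655941201560963
[ 80.2 341.7] [ 68.1 117.8] 0.6947322145871301
[613.4 394.1] [ 65.  239.8] 0.6535204869952757
[134.4 203.5] [61.7 72.3] 0.9997420727987124
[266.8 119.2] [42.9 45.3] 0.9988727700647119
[299.5  34.9] [61.  66.2] 0.9994137345999431
[112.   41.3] [ 84.2 125. ] 0.20882125042575328
[array([345.34808078, 337.01412454])]
345 337
```

View pics/ab.png

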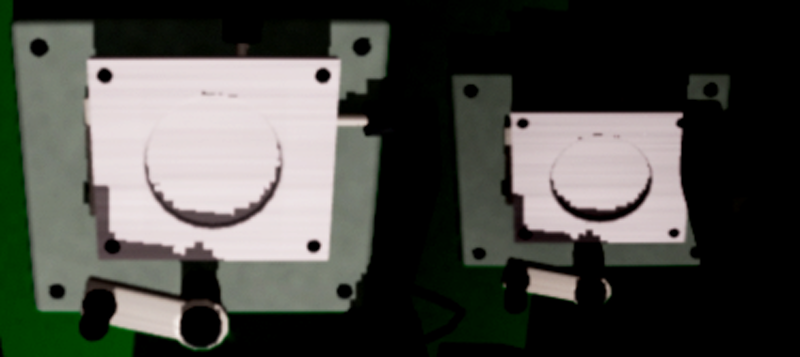

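The enhanced pair shows the recess rim at about (213,160) in the left picture and (601,177) in the right one. The base screws are at (39,47), (362,46), (345,291) and (57,291), the pivot cap at (203,325) and the pin at (98,303). In w2 the large disc is at (299.5,34.9) and the small one at (266.8,119.2).

Run:
```python
from h import *
from scipy.optimize import least_squares
P={}
for n in(1,2):
    p=dict(camera_params("wrist"));p["extrinsics"]=np.load(f"w{n}.npy");P[n]=(p,cv2.imread(f"pics/w{n}.png"))
# recess rim
c0=[np.array([.560,.072])]*2
for n in(1,2):
    p,im=P[n];g=cv2.GaussianBlur(im[...,1],(0,0),.7).astype(np.float32);c=c0[n-1]
    for it in range(4):
        pts=[]
        for a in np.arange(0,2*np.pi,.05):
            r=np.arange(.0225,.0295,.0002);X=np.c_[c[0]+r*np.cos(a),c[1]+r*np.sin(a),0*r+.035]
            uv=proj(p,X).astype(np.float32);v=cv2.remap(g,uv[:,:1],uv[:,1:],1).ravel()
            d=np.gradient(v);k=np.argmax(d)
            if d[k]>1 and v.min()<v[-10:].mean()-20: pts.append(X[k,:2])
        pts=np.array(pts)
        f=least_squares(lambda q:np.hypot(*(pts-q[:2]).T)-q[2],[*c,.026],loss='soft_l1',f_scale=.0005);c=f.x[:2]
    print("recess",n,f.x.round(4),len(pts),np.median(abs(f.fun)).round(5))
    P[n]+=(f.x,)
def two(a,b): 
    return tri([(lambda q:(q[0],q[1][0]))(ray(P[n][0],[x])) for n,x in((1,a),(2,b))])
A=lambda x,y:(x/1.8824+215,y/1.8824+130)
Bq=lambda x,y:((x-404.7)/1.8824+240,y/1.8824+242)
for nm,a,b in(("recess",A(213.5,160.5),Bq(601,177.5)),("plate screw TL",A(104,75),Bq(522,123)),("screw BR",A(314,246),Bq(674,233)),("base TL",A(39,47),Bq(471,90)),("base BL",A(57,291),Bq(479,253)),("base TR",A(362,46),Bq(711,90)),("pinTop",A(100,300),Bq(515,268)),("pivotcap",A(203,325),Bq(594,290))):
    x,r=two(a,b);print(nm,x.round(4),np.round(r,4))
B=plane(P[1][0],[A(39,47),A(362,46),A(345,291),A(57,291)],.015)[:,:2];print("screws",B.round(4))
ex=(B[1]-B[0])+(B[2]-B[3]);ey=(B[0]-B[3])+(B[1]-B[2]);yaw=(np.arctan2(ex[1],ex[0])+np.arctan2(-ey[0],ey[1]))/2
Rz=Ro.from_euler('z',yaw).as_matrix()[:2,:2];o=B.mean(0)-Rz@[0,-.009]
print("holder",o.round(4),yaw.round(4),"pivot",(o+Rz@[0,-.06]).round(4),"pin",(o+Rz@[-.04,-.06]).round(4),"recess in holder",(Rz.T@(P[1][2][:2]-o)).round(4))
# disc heights top+wrist2
pt,ps=camera_params("top"),camera_params("scene")
R1=lambda p,x:(lambda q:(q[0],q[1][0]))(ray(p,[x]))
for nm,w,t in(("large",(299.5,34.9),(250.06,250.22)),("small",(266.8,119.2),(284.07,260.36))):
    print(nm,*[np.round(v,4) for v in tri([R1(P[2][0],w),R1(pt,t)])],plane(P[2][0],[w],.016).round(4))
```

```text
recess 1 [0.5587 0.0717 0.0265] 69 0.00017
recess 2 [0.5588 0.0717 0.0267] 66 0.00017
recess [0.559  0.073  0.0355] [0. 0.]
plate screw TL [0.5151 0.1009 0.0361] [0.0001 0.0001]
screw BR [0.6027 0.0429 0.0364] [0. 0.]
base TL [0.4867 0.1055 0.0158] [0.0001 0.0001]
base BL [0.4989 0.0005 0.0163] [0.0001 0.0001]
base TR [0.6117 0.1204 0.0169] [0.0001 0.0001]
pinTop [0.52   0.0084 0.0349] [0.0002 0.0002]
pivotcap [0.563  0.0086 0.0465] [0.0006 0.0006]
screws [[ 4.864e-01  1.053e-01]
 [ 6.121e-01  1.202e-01]
 [ 6.247e-01  1.450e-02]
 [ 4.987e-01 -2.000e-04]]
holder [0.5544 0.0689] 0.117 pivot [0.5614 0.0093] pin [0.5217 0.0046] recess in holder [0.0046 0.0023]
large [0.4887 0.3337 0.0236] [0.0001 0.0001] [[0.4882 0.335  0.016 ]]
small [0.4678 0.2659 0.0188] [0.0004 0.0004] [[0.4672 0.2661 0.016 ]]
```

Call:
{"fn": "send_rows", "kwargs": {
  "increments": [
    [[45, -6, 20], [0, 0, 0], 0.41],
    [[90, -11, 50], [0, 0, 0], 0.41],
    [[137, -17, 90], [0, 0, 0], 0.41],
    [[137, -17, 133], [0, 0, 0], 0.41],
    [[137, -17, 153], [0, 0, 0], 0.41],
    [[137, -17, 153], [0, 0, 0], 0.41]
  ]
}}

```text
clock: 3.3
position: [0.4876, 0.3316, 0.0453]
tool_rot: [-3.137, 0.003, 1.685]
force: [0.0, -0.5, 0.8]
grip_width: 0.0601
finger_force: 0.0
```

Run:
```python
from h import *
s=observe();print(s["position"],s["tool_rot"],s["grip_width"],s["force"])
p=camera_params("wrist");im=grab_frame("wrist");cv2.imwrite("pics/w3.png",im);np.save("w3.npy",p["extrinsics"])
P2=dict(p);P2["extrinsics"]=np.load("w2.npy")
R1=lambda p,x:(lambda q:(q[0],q[1][0]))(ray(p,[x]))
for c in blobs(white(im,150),1500,40000):
    e=cv2.fitEllipse(c);f=cv2.contourArea(c)/(np.pi/4*e[1][0]*e[1][1])
    print(np.round(e[0],1),np.round(e[1],1),round(f,3),plane(p,[e[0]],.016).round(4))
    if f>.97: print(tri([R1(p,e[0]),R1(P2,(299.5,34.9))]))
print(proj(p,[s["position"]]))
```

```text
[0.48758148 0.33159702 0.04531209] [-3.13703120e+00  3.01247992e-03  1.68460730e+00] 0.06014011334882139 [ 0.01326277 -0.48161113  0.80353502]
[273.2 371.9] [61.6 64.4] 0.996 [[0.4675 0.2689 0.016 ]]
(array([0.48239795, 0.32484629, 0.08121649]), [np.float64(0.010370279363106248), np.float64(0.010370279363106274)])
[ 24.7 315.7] [127.8 202.1] 0.106 [[0.3245 0.2867 0.016 ]]
[322.6 267.9] [93.2 97.4] 0.999 [[0.488  0.3367 0.016 ]]
(array([0.48804275, 0.33539771, 0.01322055]), [np.float64(5.615762379713239e-05), np.float64(5.615762379728848e-05)])
[487.6  23.2] [53.2 69.6] 0.906 [[0.5442 0.4562 0.016 ]]
[[320.22587625 306.3962563 ]]
```

View pics/w3.png

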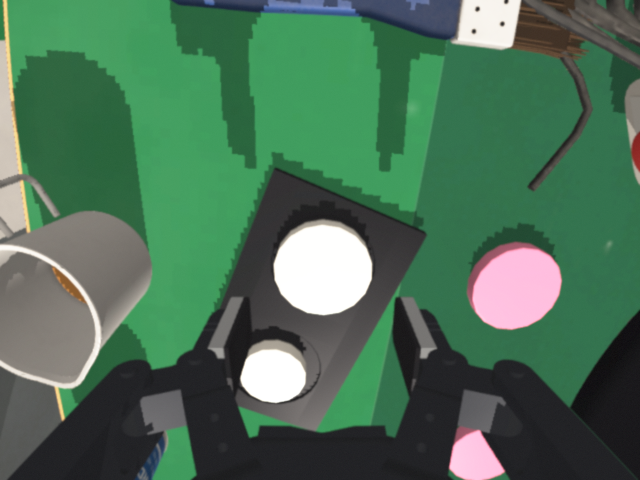

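The wrist view shows the larger disc at (323,268) between the open fingers, whose tips are at about (235,310) and (400,310). The small disc at (273,372) and the cup at the left are both clear. I'll descend with the fingers at 60 mm.

Call:
{"fn": "send_rows", "kwargs": {
  "increments": [
    [[1, 0, 15], [0, 0, 0], 0.41],
    [[1, 0, 27], [0, 0, 0], 0.41],
    [[1, 0, 33], [0, 0, 0], 0.41],
    [[1, 0, 36], [0, 0, 0], 0.41],
    [[1, 0, 38], [0, 0, 0], 0.41],
    [[1, 0, 38], [0, 0, 0], 0.41]
  ],
  "newtons": 20
}}

```text
clock: 3.95
position: [0.4887, 0.3348, 0.0104]
tool_rot: [3.141, -0.0, 1.685]
force: [0.4, 0.5, 0.4]
grip_width: 0.06
finger_force: 0.0
```

Call:
{"fn": "send_rows", "kwargs": {
  "increments": [
    [[0, 0, 2], [0, 0, 0], 0.41],
    [[0, 0, 3], [0, 0, 0], 0.41],
    [[0, 0, 4], [0, 0, 0], 0.41],
    [[0, 0, 4.5], [0, 0, 0], 0.41],
    [[0, 0, 4.5], [0, 0, 0], 0.41]
  ]
}}

```text
clock: 4.45
position: [0.4886, 0.3348, 0.0058]
tool_rot: [-3.142, 0.0, 1.685]
force: [-0.1, 0.4, 0.1]
grip_width: 0.0602
finger_force: 0.0
```

Call:
{"fn": "send_rows", "kwargs": {
  "increments": [
    [[0, 0, 1], [0, 0, 0], 0.41],
    [[0, 0, 2], [0, 0, 0], 0.41],
    [[0, 0, 2.5], [0, 0, 0], 0.41],
    [[0, 0, 2.5], [0, 0, 0], 0.41]
  ]
}}

```text
clock: 4.85
position: [0.4886, 0.3348, 0.0032]
tool_rot: [-3.141, 0.0, 1.685]
force: [0.2, -0.3, 0.4]
grip_width: 0.0599
finger_force: 0.0
```

Call:
{"fn": "send_rows", "kwargs": {
  "increments": [
    [[0, 0, 0.7], [0, 0, 0], 0.41],
    [[0, 0, 1.4], [0, 0, 0], 0.41],
    [[0, 0, 2], [0, 0, 0], 0.41],
    [[0, 0, 2], [0, 0, 0], 0.41]
  ]
}}

```text
clock: 5.25
position: [0.4887, 0.3349, 0.0028]
tool_rot: [3.141, 0.0, 1.685]
force: [-8.0, -7.3, 33.2]
grip_width: 0.0599
finger_force: 16.3
```

The fingertips touch the tray top with the TCP at z of about 3 mm, as predicted. I'll raise to 8 mm and grip.

Call:
{"fn": "send_rows", "kwargs": {
  "increments": [
    [[0, 0, -4], [0, 0, 0], 0.41],
    [[0, 0, -7], [0, 0, 0], 0.41],
    [[0, 0, -7], [0, 0, 0], 0.41],
    [[0, 0, -7], [0, 0, 0], 0.2],
    [[0, 0, -7], [0, 0, 0], 0.05],
    [[0, 0, -7], [0, 0, 0], 0.05],
    [[0, 0, -7], [0, 0, 0], 0.05],
    [[0, 0, -7], [0, 0, 0], 0.05]
  ],
  "newtons": 25
}}

```text
clock: 6.05
position: [0.4887, 0.3348, 0.0084]
tool_rot: [3.142, 0.0, 1.685]
force: [-1.0, -1.9, 8.3]
grip_width: 0.0484
finger_force: 24.5
```

Call:
{"fn": "send_rows", "kwargs": {
  "increments": [
    [[0, 0, -10], [0, 0, 0], 0.0],
    [[0, 0, -30], [0, 0, 0], 0.0],
    [[0, 0, -52], [0, 0, 0], 0.0],
    [[0, 0, -52], [0, 0, 0], 0.0],
    [[0, 0, -52], [0, 0, 0], 0.0]
  ]
}}

```text
clock: 6.55
position: [0.4888, 0.3347, 0.0607]
tool_rot: [3.141, -0.0, 1.685]
force: [0.2, -0.2, -1.2]
grip_width: 0.0479
finger_force: 26.0
```

Run:
```python
from h import *
s=observe();print(s["position"],s["tool_rot"],s["grip_width"],s["force"],s["finger_force"])
p=camera_params("wrist");im=grab_frame("wrist");cv2.imwrite("pics/w4.png",im);np.save("w4.npy",p["extrinsics"])
zt=s["position"][2]+.008
for c in blobs(white(im,150),1500,40000):
    e=cv2.fitEllipse(c);f=cv2.contourArea(c)/(np.pi/4*e[1][0]*e[1][1])
    print(np.round(e[0],1),np.round(e[1],1),round(f,3),plane(p,[e[0]],zt).round(4))
print(proj(p,[s["position"]-[0,0,-.008]]))
cv2.imwrite("pics/w4c.png",cv2.resize(im[200:440,150:490],None,fx=2.2,fy=2.2))
```

```text
[0.48884999 0.33474033 0.06065625] [ 3.14096112e+00 -2.04658922e-04  1.68500865e+00] 0.04792192384255073 [ 0.21543606 -0.21981357 -1.22307431] 26.004602015018463
[315.4 317.8] [107.1 147.5] 0.932 [[0.487  0.3337 0.0687]]
[ 57.2 303.8] [117.6 155.1] 0.155 [[0.3764 0.3264 0.0687]]
[ 13.9 140.8] [ 33.2 218.4] 0.822 [[0.3671 0.3943 0.0687]]
[470.5  28.6] [59.1 70.7] 0.915 [[0.5262 0.4481 0.0687]]
[[320.11977878 316.20119873]]
```

View pics/w4c.png

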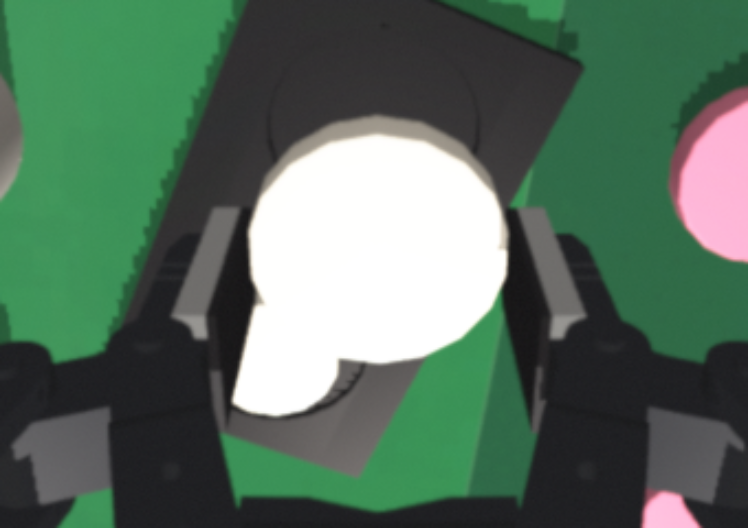

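The close crop shows the large disc held between the pads, its top face centred near crop (377,248), or full-frame (321.5,313). The small disc is still in its seat below. The view angle suggests a slight tilt, so I'll check it from the rim arc.

Run:
```python
from h import *
p=dict(camera_params("wrist"));s=observe();T=s["position"];p["extrinsics"]=np.load("w4.npy")
im=cv2.imread("pics/w4.png");m=((im.min(2)>215)*255).astype(np.uint8)
c=max(blobs(m[:430],3000,40000),key=lambda c:-abs(c[:,0].mean(0)-[320,313]).sum())[:,0].astype(float)
ang=np.degrees(np.arctan2(-(c[:,1]-313),c[:,0]-321.5))
k=((ang>-75)&(ang<-12))|((ang>12)&(ang<168)); q=c[k]   # skip pads and the small disc
R=Ro.from_euler('xyz',s["tool_rot"]).as_matrix()
print(len(q),q.min(0),q.max(0))
from scipy.optimize import least_squares
# rays in tool frame met with a plane tilted by a about tool y through centre height h; residual: distance to centre minus 25 mm
c0,d=ray(p,q);c0=R.T@(c0-T);d=d@R
def res(v,full=0):
    x,y,a,b=v;n=np.array([np.sin(a),np.sin(b),np.cos(a)]);n/=np.linalg.norm(n);C=np.array([x,y,-.008])
    X=c0+d*(((C-c0)@n)/(d@n))[:,None];return np.linalg.norm(X-C,axis=1)-.025
for tilt in(0,1):
    f=least_squares(lambda v:res([v[0],v[1],v[2]*tilt,0]),[0,0,0.01],loss='soft_l1',f_scale=.0004)
    print("tool xy mm",(f.x[:2]*1000).round(2),"pitch deg",np.degrees(f.x[2]).round(2),"rms mm",(1000*np.sqrt(np.mean(f.fun**2))).round(3))
```

```text
182 [265. 261.] [378. 362.]
tool xy mm [-0.46  0.43] pitch deg 0.57 rms mm 0.483
tool xy mm [-0.22  0.66] pitch deg 2.4 rms mm 0.329
```

Call:
{"fn": "send_rows", "kwargs": {
  "increments": [
    [[-15, 2, -20], [0, 0, 0], 0.0],
    [[-45, 6, -30], [0, 0, 0], 0.0],
    [[-80, 11, -30], [0, 0, 0], 0.0],
    [[-115, 17, -30], [0, 0, 0], 0.0],
    [[-150, 22, -30], [0, 0, 0], 0.0],
    [[-185, 27, -30], [0, 0, 0], 0.0],
    [[-220, 32, -30], [0, 0, 0], 0.0],
    [[-250, 36, -25], [0, 0, 0], 0.0],
    [[-269, 39, -10], [0, 0, 0], 0.0],
    [[-269, 39, 5], [0, 0, 0], 0.0]
  ]
}}

```text
clock: 7.6
position: [0.5583, 0.0691, 0.0535]
tool_rot: [-3.141, 0.001, 1.682]
force: [-0.7, 0.6, -0.9]
grip_width: 0.0481
finger_force: 26.2
```

Run:
```python
from h import *
s=observe();print(s["position"],s["tool_rot"],s["grip_width"],s["force"],s["finger_force"])
```

```text
[0.55834701 0.06906393 0.05353161] [-3.14074388e+00  1.03213860e-03  1.68159552e+00] 0.048104818773409753 [-0.69340013  0.64557704 -0.90871172] 26.157864332199097
```

Call:
{"fn": "send_rows", "kwargs": {
  "increments": [
    [[0, 0, 3], [0, 0, 0], 0.0],
    [[0, 0, 7], [0, 0, 0], 0.0],
    [[0, 0, 10], [0, 0, 0], 0.0],
    [[0, 0, 10], [0, 0, 0], 0.0],
    [[0, 0, 10], [0, 0, 0], 0.0]
  ]
}}

```text
clock: 8.1
position: [0.5582, 0.0725, 0.0456]
tool_rot: [3.141, -0.0, 1.686]
force: [0.3, -0.1, -0.7]
grip_width: 0.0479
finger_force: 26.2
```

Call:
{"fn": "send_rows", "kwargs": {
  "increments": [
    [[-0.5, 0, 2], [0, 0, 0], 0.0],
    [[-0.5, 0, 4], [0, 0, 0], 0.0],
    [[-0.5, 0, 5.5], [0, 0, 0], 0.0],
    [[-0.5, 0, 6.5], [0, 0, 0], 0.0],
    [[-0.5, 0, 7.5], [0, 0, 0], 0.0],
    [[-0.5, 0, 8.5], [0, 0, 0], 0.0],
    [[-0.5, 0, 8.5], [0, 0, 0], 0.0]
  ]
}}

```text
clock: 8.8
position: [0.5581, 0.0715, 0.0367]
tool_rot: [-3.141, 0.0, 1.685]
force: [0.1, -0.5, -1.7]
grip_width: 0.0479
finger_force: 26.2
```

Call:
{"fn": "send_rows", "kwargs": {
  "increments": [
    [[0, 0, 0.5], [0, 0, 0], 0.0],
    [[0, 0, 1.0], [0, 0, 0], 0.0],
    [[0, 0, 1.5], [0, 0, 0], 0.0],
    [[0, 0, 1.5], [0, 0, 0], 0.0]
  ]
}}

```text
clock: 9.2
position: [0.5581, 0.0715, 0.0353]
tool_rot: [-3.142, -0.0, 1.685]
force: [-0.6, -0.8, -1.3]
grip_width: 0.0482
finger_force: 26.2
```

Call:
{"fn": "send_rows", "kwargs": {
  "increments": [
    [[0, 0, 0.5], [0, 0, 0], 0.0],
    [[0, 0, 1.0], [0, 0, 0], 0.0],
    [[0, 0, 1.3], [0, 0, 0], 0.0],
    [[0, 0, 1.3], [0, 0, 0], 0.0]
  ]
}}

```text
clock: 9.6
position: [0.5581, 0.0715, 0.034]
tool_rot: [-3.142, -0.0, 1.685]
force: [-0.1, 0.2, -0.2]
grip_width: 0.0481
finger_force: 26.2
```

Call:
{"fn": "send_rows", "kwargs": {
  "increments": [
    [[0, 0, 0.4], [0, 0, 0], 0.0],
    [[0, 0, 0.8], [0, 0, 0], 0.0],
    [[0, 0, 0.8], [0, 0, 0], 0.0],
    [[0, 0, 0.8], [0, 0, 0], 0.0]
  ]
}}

```text
clock: 10.0
position: [0.5582, 0.0715, 0.0333]
tool_rot: [3.142, 0.0, 1.685]
force: [-0.2, -0.3, 2.7]
grip_width: 0.0482
finger_force: 26.4
```

Call:
{"fn": "send_rows", "kwargs": {
  "increments": [
    [[0.3, 0, 0], [0, 0, 0], 0.0],
    [[0.6, 0, 0], [0, 0, 0], 0.0],
    [[0.6, 0, 0], [0, 0, 0], 0.0]
  ]
}}

```text
clock: 10.3
position: [0.5582, 0.072, 0.0332]
tool_rot: [3.141, 0.0, 1.685]
force: [0.4, -1.6, 3.4]
grip_width: 0.0484
finger_force: 26.4
```

Run:
```python
from h import *
s=observe();print(s["position"],s["grip_width"],s["force"],s["finger_force"])
p=camera_params("wrist");im=grab_frame("wrist");cv2.imwrite("pics/w5.png",im);np.save("w5.npy",p["extrinsics"])
print(proj(p,[[.5588,.0718,.041]]))
cv2.imwrite("pics/w5c.png",cv2.resize(im[200:440,150:490],None,fx=2.2,fy=2.2))
```

```text
[0.55817656 0.07203989 0.03324964] 0.048370268606332915 [ 0.44481043 -1.63432511  3.3760427 ] 26.445367634296417
[[321.55246772 316.51580621]]
```

View pics/w5c.png

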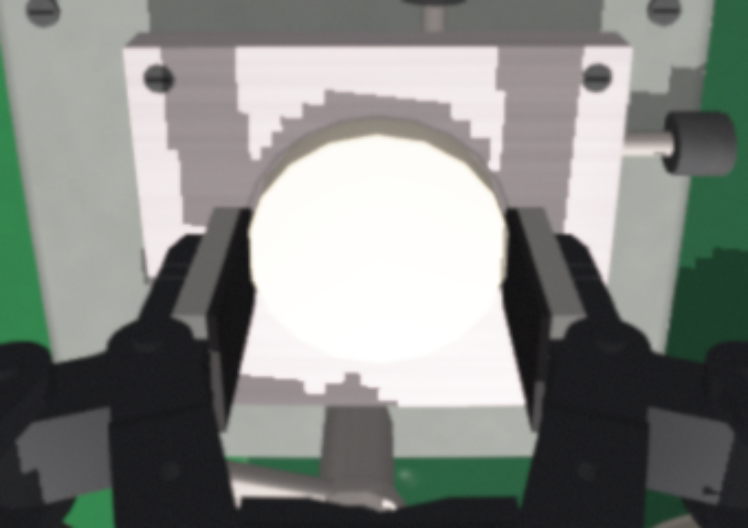

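The crop shows the disc centred between the fingers at about (377,247) and lying inside the recess outline. Contact came at TCP z of 33.4 mm, against about 33 mm predicted for home and 37 mm for lying on the plate. I'll release gently, back up and look.

Call:
{"fn": "send_rows", "kwargs": {
  "increments": [
    [[-0.3, 0, -0.3], [0, 0, 0], 0.1],
    [[-0.3, 0, -0.3], [0, 0, 0], 0.2],
    [[-0.3, 0, -0.3], [0, 0, 0], 0.3],
    [[-0.3, 0, -0.3], [0, 0, 0], 0.41],
    [[-0.3, 0, -0.3], [0, 0, 0], 0.41],
    [[-0.3, 0, -15], [0, 0, 0], 0.41],
    [[-0.3, 0, -40], [0, 0, 0], 0.41],
    [[-0.3, 0, -75], [0, 0, 0], 0.41],
    [[-0.3, 0, -75], [0, 0, 0], 0.41],
    [[-0.3, 0, -75], [0, 0, 0], 0.41]
  ]
}}

```text
clock: 11.35
position: [0.5586, 0.0717, 0.1096]
tool_rot: [3.14, 0.0, 1.685]
force: [-1.0, 0.7, -0.6]
grip_width: 0.0602
finger_force: 0.0
```

Run:
```python
from h import *
s=observe();print(s["position"],s["tool_rot"],s["grip_width"],s["force"],s["finger_force"])
p=camera_params("wrist");im=grab_frame("wrist");cv2.imwrite("pics/w6.png",im);np.save("w6.npy",p["extrinsics"])
q=proj(p,[[.5588,.0718,.041]])[0];print(q)
u,v=map(int,q);y0=max(v-80,0)
cv2.imwrite("pics/w6c.png",cv2.resize(cv2.convertScaleAbs(np.clip(im[y0:y0+190,u-110:u+110].astype(float)-60,0,None),alpha=1.3),None,fx=3.1,fy=3.1,interpolation=2));print(u-110,y0)
for z in(.041,.045):print(z,proj(p,[[.5588+.025*a,.0718+.025*b,z] for a,b in((-1,0),(1,0),(0,1),(0,-1))]).round(1).tolist())
```

```text
[0.55861764 0.07168886 0.10956879] [3.13963465e+00 2.15679886e-04 1.68488109e+00] 0.06023602519206659 [-1.01604447  0.66051128 -0.61996505] 0.0
[320.73557915 248.5963981 ]
210 168
0.041 [[279.7, 244.2], [361.4, 252.9], [325.6, 209.1], [316.3, 285.3]]
0.045 [[279.0, 246.6], [362.1, 255.4], [325.6, 211.0], [316.2, 288.2]]
```

View pics/w6c.png

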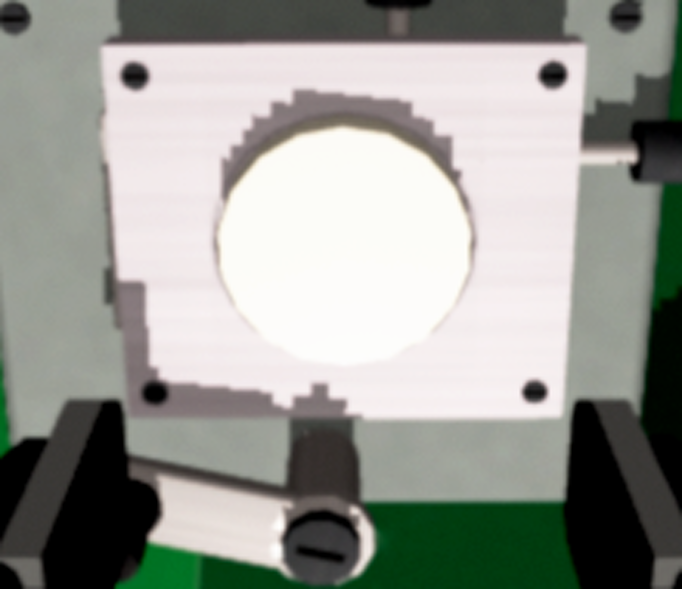

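The crop shows the disc at (345,245), seated in the recess. Its edges are at full-frame 280 to 362.6 and 209 to 285.4, which fits a disc top at 41 mm (home) rather than 45 mm. The keeper bar is still open, at about 0.27 rad. I'll confirm the height from a second view and measure the pin.

Call:
{"fn": "send_rows", "kwargs": {
  "increments": [
    [[-12, -10, -10], [0, 0, 0], -0.2],
    [[-30, -25, -20], [0, 0, 0], -0.43],
    [[-51, -43, -20], [0, 0, 0], -0.43],
    [[-51, -43, -20], [0, 0, 0], -0.43],
    [[-51, -43, -20], [0, 0, 0], -0.43]
  ]
}}

```text
clock: 11.9
position: [0.521, 0.016, 0.1278]
tool_rot: [-3.141, -0.0, 1.684]
force: [-0.2, 0.0, 0.6]
grip_width: 0.0246
finger_force: 0.0
```

Run:
```python
from h import *
s=observe();print(s["position"],s["tool_rot"],s["grip_width"])
p=camera_params("wrist");im=grab_frame("wrist");cv2.imwrite("pics/w7.png",im);E7=p["extrinsics"];np.save("w7.npy",E7)
P={7:p}
for n in(6,1): P[n]=dict(p);P[n]["extrinsics"]=np.load(f"w{n}.npy")
R1=lambda p,x:(lambda q:(q[0],q[1][0]))(ray(p,[x]))
C={}
for n in(6,7):
    i=cv2.imread(f"pics/w{n}.png");g=proj(P[n],[[.5588,.0718,.041]])[0];u,v=map(int,g)
    print(n,"px",u,v,"disc",i[v,u],"plate",i[tuple(proj(P[n],[[.5588+.034,.0718,.035]])[0][::-1].astype(int))])
    m=np.zeros(i.shape[:2],np.uint8);j=i.astype(int);m[(j.min(2)>235)|((j[...,1]-j[...,0]>=4)&(j.min(2)>190)&(j[...,2]-j[...,1]<8))]=255
    for c in blobs(m,1000,30000):
        e=cv2.fitEllipse(c);f=cv2.contourArea(c)/(np.pi/4*e[1][0]*e[1][1])
        if np.hypot(*(np.array(e[0])-g))<12: print(n,np.round(e,1) if 0 else (np.round(e[0],1),np.round(e[1],1)),round(f,3),g.round(1));C[n]=e[0]
if len(C)==2:print(tri([R1(P[n],C[n]) for n in C]))
# pin: dark blobs near the expected place
g=proj(p,[[.522,.0154,z] for z in(.048,.068)]);print("pin exp",g.round(1).tolist())
m=(im.max(2)<70).astype(np.uint8)*255
n,l,st,ce=cv2.connectedComponentsWithStats(m)
for k in range(1,n):
    if 60<st[k,4] and np.hypot(*(ce[k]-g.mean(0)))<90: print(st[k],ce[k].round(1))
```

```text
[0.52095517 0.01595371 0.12782206] [-3.14078318e+00 -1.17056885e-04  1.68439477e+00] 0.024573295682484918
6 px 320 248 disc [251 254 255] plate [243 243 248]
6 (array([326.9, 240.9]), array([118.9, 160.9])) 0.86 [320.7 248.6]
7 px 392 159 disc [248 253 254] plate [231 230 238]
7 (array([392.5, 158.3]), array([77.8, 81.9])) 0.999 [392.5 159.9]
(array([0.56278437, 0.07038186, 0.02188771]), [np.float64(0.0003469676259011073), np.float64(0.00034696762590105895)])
pin exp [[322.3, 243.2], [322.3, 255.3]]
[312 237  18  26 369] [320.7 249.2]
[281 292  13  92 633] [288.2 331.6]
```

Run:
```python
from h import *
p=camera_params("wrist");P={}
R1=lambda p,x:(lambda q:(q[0],q[1][0]))(ray(p,[x]))
C={}
for n in(6,7):
    P[n]=dict(p);P[n]["extrinsics"]=np.load(f"w{n}.npy")
    j=cv2.imread(f"pics/w{n}.png").astype(int);g=proj(P[n],[[.5588,.0718,.041]])[0]
    for d in((2,),(3,)):
        m=((j[...,1]-j[...,0]>=d[0])&(j.min(2)>225)).astype(np.uint8)*255;m=cv2.morphologyEx(m,2,np.ones((3,3)));m=cv2.morphologyEx(m,3,np.ones((5,5)))
        for c in blobs(m,1000,30000):
            e=cv2.fitEllipse(c)
            if np.hypot(*(np.array(e[0])-g))<12: print(n,d,np.round(e[0],2),np.round(e[1],1),cv2.contourArea(c)/(np.pi/4*e[1][0]*e[1][1]),plane(P[n],[e[0]],.041).round(4),plane(P[n],[e[0]],.045).round(4));C[n]=e[0]
print(tri([R1(P[n],C[n]) for n in C]))
o=np.array([.5544,.0689]);Rz=Ro.from_euler('z',.117).as_matrix()[:2,:2]
pv=np.array([.5614,.0093]);pin=np.array([.5213,.0154]);print("r",np.linalg.norm(pin-pv));h=Rz.T@(pin-pv);a=np.arctan2(h[1],-h[0]);print("angle",a)
s=observe();R=Ro.from_euler('xyz',s["tool_rot"]).as_matrix();pos=s["position"]
print("to pin",(R.T@np.r_[pin-pos[:2],0]*1000).round(1))
for t in np.linspace(a,1.571,12): print(t.round(2),(R.T@np.r_[Rz@(.04*np.array([-np.cos(t)+np.cos(a),np.sin(t)-np.sin(a)])),0]*1000).round(1)[:2])
```

```text
6 (2,) [320.41 242.82] [64.1 84. ] 0.9270647527240008 [[0.5582 0.0755 0.041 ]] [[0.558 0.077 0.045]]
6 (3,) [319.2  236.94] [51.4 87.4] 0.8216358182770583 [[0.557  0.0792 0.041 ]] [[0.5569 0.0806 0.045 ]]
7 (2,) [392.76 158.33] [77.1 81. ] 0.9991271399316211 [[0.5588 0.0728 0.041 ]] [[0.558  0.0732 0.045 ]]
7 (3,) [392.79 158.01] [76.9 80.5] 0.9991915724864837 [[0.5588 0.0729 0.041 ]] [[0.558  0.0734 0.045 ]]
(array([0.55948245, 0.07279238, 0.02737588]), [np.float64(0.0024146936912435445), np.float64(0.002414693691243531)])
r 0.04056131161587359
angle 0.2679623571745748
to pin [-1.2 -0.1 -0. ]
0.27 [0. 0.]
0.39 [4.5 1.5]
0.5 [8.8 3.5]
0.62 [12.8  6.1]
0.74 [16.5  9. ]
0.86 [19.8 12.4]
0.98 [22.6 16.2]
1.1 [25.1 20.3]
1.22 [27.  24.6]
1.33 [28.4 29.1]
1.45 [29.2 33.8]
1.57 [29.5 38.5]
```

The disc's height is confirmed: the two views agree at a top of 41 mm and disagree by about 1 mm at 45 mm. The pin is under the tool, with the keeper at 0.27 rad. I'll lower onto the pin.

Call:
{"fn": "send_rows", "kwargs": {
  "increments": [
    [[-1.2, 0, 25], [0, 0, 0], -0.43],
    [[-1.2, 0, 45], [0, 0, 0], -0.43],
    [[-1.2, 0, 60], [0, 0, 0], -0.43],
    [[-1.2, 0, 68], [0, 0, 0], -0.43],
    [[-1.2, 0, 74], [0, 0, 0], -0.43],
    [[-1.2, 0, 74], [0, 0, 0], -0.43],
    [[-1.2, 0, 74], [0, 0, 0], -0.43]
  ],
  "newtons": 20
}}

```text
clock: 12.65
position: [0.5217, 0.0152, 0.0546]
tool_rot: [3.141, -0.0, 1.685]
force: [0.1, 0.2, -0.3]
grip_width: 0.0243
finger_force: 0.0
```

Call:
{"fn": "send_rows", "kwargs": {
  "increments": [
    [[0, 0, 0], [0, 0, 0], -0.6],
    [[0, 0, 0], [0, 0, 0], -0.8],
    [[0, 0, 0], [0, 0, 0], -0.85],
    [[0, 0, 0], [0, 0, 0], -0.85],
    [[0, 0, 0], [0, 0, 0], -0.85]
  ]
}}

```text
clock: 13.15
position: [0.5206, 0.0149, 0.0545]
tool_rot: [-3.14, 0.0, 1.685]
force: [-7.2, 0.3, 7.4]
grip_width: 0.0087
finger_force: 19.8
```

Call:
{"fn": "send_rows", "kwargs": {
  "increments": [
    [[2.3, 0, 0], [0, 0, 0], -0.85],
    [[4.5, 1, 0], [0, 0, 0], -0.85],
    [[6.7, 1.9, 0], [0, 0, 0], -0.85],
    [[8.8, 3, 0], [0, 0, 0], -0.85],
    [[10.8, 4.3, 0], [0, 0, 0], -0.85],
    [[12.8, 5.6, 0], [0, 0, 0], -0.85],
    [[14.7, 7, 0], [0, 0, 0], -0.85],
    [[16.5, 8.6, 0], [0, 0, 0], -0.85]
  ]
}}

```text
clock: 13.95
position: [0.5263, 0.0331, 0.0544]
tool_rot: [-3.139, -0.0, 1.686]
force: [-15.2, 5.9, 12.8]
grip_width: 0.0088
finger_force: 20.7
```

Call:
{"fn": "send_rows", "kwargs": {
  "increments": [
    [[2, 0.8, 0], [0, 0, 0], -0.85],
    [[3.8, 2.6, 0], [0, 0, 0], -0.85],
    [[5.2, 4.5, 0], [0, 0, 0], -0.85],
    [[6.6, 6.4, 0], [0, 0, 0], -0.85],
    [[7.9, 8.4, 0], [0, 0, 0], -0.85],
    [[9.1, 10.5, 0], [0, 0, 0], -0.85],
    [[10.1, 12.7, 0], [0, 0, 0], -0.85],
    [[11, 15, 0], [0, 0, 0], -0.85]
  ]
}}

```text
clock: 14.75
position: [0.5408, 0.0464, 0.0544]
tool_rot: [-3.14, -0.001, 1.686]
force: [-9.4, 6.0, 4.6]
grip_width: 0.0091
finger_force: 20.2
```

Call:
{"fn": "send_rows", "kwargs": {
  "increments": [
    [[1, 2.3, 0], [0, 0, 0], -0.85],
    [[1.6, 4.6, 0], [0, 0, 0], -0.85],
    [[2.2, 7, 0], [0, 0, 0], -0.85],
    [[2.5, 9.4, 0], [0, 0, 0], -0.85],
    [[2.7, 11.5, 0], [0, 0, 0], -0.85],
    [[2.8, 13, 0], [0, 0, 0], -0.85],
    [[2.8, 14, 0], [0, 0, 0], -0.85],
    [[2.8, 14, 0], [0, 0, 0], -0.85]
  ]
}}

```text
clock: 15.55
position: [0.5555, 0.0494, 0.0543]
tool_rot: [3.141, 0.0, 1.685]
force: [-2.2, 0.7, 4.3]
grip_width: 0.0087
finger_force: 20.1
```

Call:
{"fn": "send_rows", "kwargs": {
  "increments": [
    [[0, 0.7, 0], [0, 0, 0], -0.85],
    [[0, 1.4, 0], [0, 0, 0], -0.85],
    [[0, 2, 0], [0, 0, 0], -0.85],
    [[0, 2, 0], [0, 0, 0], -0.85]
  ]
}}

```text
clock: 15.95
position: [0.5561, 0.0495, 0.0541]
tool_rot: [-3.139, 0.0, 1.685]
force: [-10.6, -0.1, 10.1]
grip_width: 0.0087
finger_force: 20.7
```

The bar is against its stop, since the force rises with no further travel. I'll relax, open and lift away.

Call:
{"fn": "send_rows", "kwargs": {
  "increments": [
    [[0, -1.2, 0], [0, 0, 0], -0.85],
    [[0, -1.2, 0], [0, 0, 0], -0.6],
    [[0, -1.2, 0], [0, 0, 0], -0.43],
    [[0, -1.2, 0], [0, 0, 0], -0.43],
    [[0, -1.2, 0], [0, 0, 0], -0.43],
    [[0, -1.2, -20], [0, 0, 0], -0.43],
    [[0, -1.2, -50], [0, 0, 0], -0.43],
    [[20, -1.2, -90], [0, 0, 0], -0.43],
    [[40, -1.2, -100], [0, 0, 0], -0.43],
    [[40, -1.2, -100], [0, 0, 0], -0.43]
  ]
}}

```text
clock: 16.95
position: [0.552, 0.0924, 0.1561]
tool_rot: [3.138, -0.001, 1.688]
force: [-0.7, 0.6, 0.2]
grip_width: 0.0243
finger_force: 0.0
```

Run:
```python
from h import *
s=observe();print(s["clock"],s["position"],s["grip_width"],s["force"])
p=camera_params("wrist");im=grab_frame("wrist");cv2.imwrite("pics/w8.png",im)
Rz=Ro.from_euler('z',.117).as_matrix()[:2,:2];pv=np.array([.5614,.0093])
for t in(1.4,1.571):
    q=pv+Rz@(.041*np.array([-np.cos(t),np.sin(t)]));print("exp pin",t,proj(p,[[*q,.048],[*q,.068]]).round(1).tolist())
g=proj(p,[[*q,.058]])[0]
n,l,st,ce=cv2.connectedComponentsWithStats((im.max(2)<70).astype(np.uint8)*255)
for k in range(1,n):
    if 60<st[k,4] and np.hypot(*(ce[k]-g))<60: print(st[k],ce[k].round(1))
j=im.astype(int);m=((j[...,1]-j[...,0]>=2)&(j.min(2)>225)).astype(np.uint8)*255
for c in blobs(m,600,30000):
    u,v,w,h=cv2.boundingRect(c);print("white",u,v,u+w,v+h)
for z in(.041,.045):print(z,proj(p,[[.5588+.025*a,.0718+.025*b,z] for a,b in((-1,0),(1,0),(0,1),(0,-1))]).round(1).tolist())
```

```text
16.95 [0.55198253 0.09244833 0.1560889 ] 0.024257709255427824 [-0.74170183  0.64246724  0.22186315]
exp pin 1.4 [[310.5, 283.5], [309.8, 296.5]]
exp pin 1.571 [[319.9, 282.8], [319.8, 295.7]]
[312 278  15  22 255] [319.3 288.1]
[281 293  13  93 625] [288.3 333.2]
white 293 221 360 282
0.041 [[292.7, 249.0], [359.4, 256.2], [330.3, 220.8], [322.2, 282.7]]
0.045 [[292.3, 251.0], [359.9, 258.3], [330.5, 222.4], [322.2, 285.1]]
```

The pin is at its stop position: seen at (319.3,288) against an expected (319.9,289) for 1.571 rad. The disc outline (293 to 360, 221 to 282) matches home height, and the gripper is clear.

```bash
python3 -c "
from workcell import *
print(job_done())"
```

```text
the job is handed in; nothing more can be done
None
```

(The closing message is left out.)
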